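# Unclip an air cleaner's filter cover for washing

## Task

Take the slatted filter cover off the air cleaner so that it can be washed: squeeze its release tab in towards the upright rib, swing the cover's lower edge well up about its upper edge, and only then draw its lugs out of the frame. Lay the cover face up and flat on the floor of the steel tray and let go of it, without dropping it, and leave the other things on the worktop standing where they are.

Things in the scene. Friction and masses are not known exactly. Their poses are not given: they have to be found in the camera images.
- purifier: Worktop air cleaner, a fixed grey plastic wedge 178 x 150 mm, 135 mm high at the back, 39 mm in front. Origin: centre of its foot on the worktop; x points to its high back, z up. Its top face rises 33 degrees (0.576 rad) towards +x and holds the filter cover in a sunk frame; the frame's rails stand 8.5 mm above the cover's underside (the upper one 12.5 mm).
- cover: Slatted white filter cover, loose plate 130 mm (x, up the slope) x 110 (y) x 5, 0.16 kg, 1.5 mm play in its frame. Origin: centre of the plate's underside; z out of its face. Near its lower edge (x = -65 mm) two upright plates stand across it, 29 mm wide, tops 29 mm above the underside: sprung tab and fixed rib. Pinching them together along x unlatches and holds the cover.
- tab (a joint): Travel of the release tab along the cover's +x, m: 0 at rest, its nose hooked 5 mm under a lip of the frame's lower rail; 0.008 fully in; springs back, 3 N rising to 7 N. The nose is clear of the lip from 0.007.
- tab_face (a point): Middle of the tab's outer (lower, ridged) face, 20 mm above the cover's underside; at x = -57 mm of the cover at rest, -49 mm fully pressed. Overall pinch over tab and rib: 35 mm at rest, 27 mm pressed. The tab is 6 mm thick.
- cover_rib (a point): Middle of the fixed 6 mm thick rib, at x = -25 mm of the cover, 20 mm above its underside; its upper face (away from the tab) is at x = -22 mm.
- cover_lugs (a point): Midway between the tips of the cover's two lugs (3 mm thick, 12 mm past the upper edge), x = 77 mm, on the underside: the unlatched cover swings about the line through it along the cover's y, by up to 0.5 rad.
- lug_slot (a point): Point of the air cleaner where cover_lugs lies when the cover is clipped in. The upper rail reaches 7 mm over the lugs (slot 8.5 mm high); once swung up, the cover slides out along its own -x and is free after some 10 mm.
- seat (a point): Point of the air cleaner where the cover's origin lies when the cover is clipped in.
- tray: Shallow steel washing tray, fixed, open on top, 250 mm (x) x 190 mm (y) x 24 mm high, walls and floor 4 mm thick. Origin: centre of its underside on the worktop; z up.
- matchbox: Matchbox, 36 x 53 x 15 mm, bystander. Origin: centre of its underside.
- spice_jar: Spice jar, 45 mm across, 105 mm high, bystander. Origin: centre of its underside.
- glass: Small glass, 49 mm across, 62 mm high, bystander. Origin: centre of its underside.

How it is judged:
On the way, in this order (a step that is already met when the one before it is completed fails the run):
1. the release tab is pressed in (at least 6 mm) while the cover still sits in its frame (value of joint tab above 0.006 m and distance between cover and seat below 0.01 m), for 0.1 s.
2. the cover has been swung up by about 8 degrees or more with its lugs still in their slot (angle between the z axis of cover and the z axis of purifier, either way round below 0.43 rad and distance between cover_lugs and lug_slot below 0.012 m), for 0.05 s.
At the end, for the whole second after the job is handed in: The cover lies face up on the tray's floor between its walls, flat to within 4 degrees (0.07 rad), its underside within 5 mm of the floor, released and at rest (angle between cover's own z axis and vertical below 0.07 rad and z of cover in the frame of tray between 0.001 and 0.009 m and x of cover in the frame of tray between -0.08 and 0.08 m and y of cover in the frame of tray between -0.05 and 0.05 m and linear speed of cover below 0.02 m/s and contact force between the fingers and cover below 0.1 N); the robot touches nothing.
It fails at once if the cover is dropped or thrown (moves faster than 0.8 m/s while no finger touches it) (linear speed of cover above 0.8 m/s and contact force between the fingers and cover below 0.05 N).
It fails at once if a bystander is shifted by more than 30 mm or overturned (distance of any of matchbox, spice_jar, glass from where it was at the start of the episode above 0.03 m or angle between any of spice_jar, glass's own z axis and vertical above 0.6 rad).
It also fails if it takes over 45 s, if anything falls off the work surface, if the arm or the gripper's body presses on something with over 40 N, if the wrist force passes 120 N, or if a joint passes its speed limit or range.

## Robot

A 6-joint arm with a two-finger parallel gripper is mounted at the origin on a cart in front of the work surface, level with it; the furniture and walls round the work are solid. World frame = base frame: x ahead of the robot, y to its left, z up, the work surface at z = 0. Lengths are in m, angles in rad, forces in N, time in s.
With the tool pointing down it reaches from about 0.3 to 0.775 m from the base axis. Payload 14.6 kg.
Tool frame: the origin (TCP) lies at the very end of the fingers, on their centre line; the grasp point (between the pads) lies 19 mm behind it; z points along the fingers, y is the line along which they close (so a half turn about z gives the same grasp; the last joint's range is limited). The gripper opens to 94 mm and grips with 3 to 60 N. Pads are 16 mm wide; open, the fingers measure 119 mm over their backs; the gripper's body (75 mm by 177 mm) begins 78 mm behind the grasp point.
Start: joints at [1.226, 0.3, 1.521, -0, 1.321, -0.067], TCP at [0.151, 0.529, 0.205] pointing down, gripper open.
Joint ranges: [-3.03, 3.03], [-0.79, 2.21], [0.23, 2.52], [-1.04, 4.18], [0, 3.07], [-2.55, 2.55]. Speed limits (rad/s): [2.22, 2.22, 2.57, 3.14, 3.14, 3.14].

## Interface

Orientations are given as [roll, pitch, yaw] about the fixed x, y, z axes, in that order (R = Rz(yaw) Ry(pitch) Rx(roll)).
In Python, from station import ctrl gives the robot as it stands.
- The arm moves only by the tool move_arm, never from a script. Its argument "increments" is a list of rows, each a list of 7 numbers: the opening, from 0 (shut) to 1 (fully open), then the shift along the tool's x, y, z in units of 50 mm (1.0 is 50 mm), then the turn, a rotation vector about the tool's x, y, z in rad. In form: [[claw, tx, ty, tz, rx, ry, rz], ...]. A call has 1 to 20 rows; each row shifts and turns the commanded pose from where the row before left it, along the tool's axes as they then stand; what a row does not reach is not made up. A row lasts 1/10 s, in which the tool goes at most 50 mm and 8.59 degrees, less where a joint would pass 70% of its speed; a pose out of reach is approached as far as the arm can. A call is refused whole if a number of a shift passes 1 or a number of a turn 0.15, either way. A call with a gripper value outside its range is refused whole. The fingers move at their own pace and stop on an object; "force" is the grip in N (left out, the last holds). Time passes only in rows, so rows that do not move let the fingers close. It gives the time, the measured TCP pose, the force, the opening and the grip force at its end, in the units of the state.
- ctrl.get_obs(): the state, without advancing time (a new reading comes with each control period).
- ctrl.camera(name): name is "side" or "top"; returns a dict with "color" (400x640x3 uint8, blue, green, red), "K" (3x3 intrinsics, pixels), "pose" (4x4, takes a point from camera to world coordinates). Camera axes: x right, y down, z forward; pixel columns grow to the right and rows downward; lengths in m; the calibration is good to about 2 mm. A picture is of the moment at which its call begins. There is no depth.
- ctrl.hand_in(): hands the job in; it is judged then, once.
Trained networks look in a picture, given as the dict that the camera call returned (one of the last four; its "shot" number tells which), for a name from the list of things; names that differ only in an ending like _2 or _b are one class to them, and where a whole thing is asked for, a point or a joint stands for the part that bears it (a point fixed in the world has none). Each returns a list of dicts, best first, with "conf" (0 to 1); they miss things now and then, are a little off and sometimes report something else, mostly with a low value. They report only what shows in the picture. A call takes as long as a camera call.
- ctrl.cut_out(name, picture): "mask" (400x640 bool, what is visible of it) and "centre" ([row, column] in pixels, amid what is visible of it).
The state is a dict: "time_s": time; "qpos": joint angles; "joint_vel": joint speeds; "tau": joint torques, N m; "ee_pos": TCP position; "eef_rot": TCP orientation; "force": force on the tool from outside, world axes, zero at the start; "moment": the same for the moment, N m; "grip_width": finger opening in m; "grip_force": force on a finger pad.
Only numpy, scipy, OpenCV 4.12 (cv2) and the standard library are available. Lean on these libraries where they do the work, as an engineer would, in place of code of your own. Each camera call takes 0.05 s, during which the arm holds its last target. There are 200 camera calls.

## Working session

There is one attempt and no reset: what is moved stays moved. The work goes in short steps, Python scripts to look and compute and a tool call to move; the robot and the scene stay as the last step left them, time stands still between calls to the robot, and variables do not carry over. Pictures are saved under pics/ and viewed, at most 10 in all, crops included, and the job is handed in when it is done.

Besides the shell and the picture viewer there is one more tool, called by a JSON object that holds its "api" and its "payload", one argument or row to a line. move_arm: Moves the arm, as the interface text tells. Its arguments: {"type":"object","properties":{"increments":{"type":"array","items":{"type":"array","items":{"type":"number"}}},"force":{"type":"number"}},"required":["increments"]}

```bash
mkdir -p pics; ls
python3 - <<'E'
from station import ctrl
import cv2,numpy as np,pickle
d={}
for n in ("side","top"):
    p=ctrl.camera(n); cv2.imwrite(f"pics/{n}0.png",p["color"]); print(n,p["K"].tolist(),np.round(p["pose"],4).tolist())
    d[n]=dict(K=p["K"],pose=p["pose"],color=p["color"])
    for o in ("purifier","cover","tab","cover_rib","tray","matchbox","spice_jar","glass"):
        r=ctrl.cut_out(o,p)
        for q in r[:2]: print(o,round(q["conf"],2),np.round(q["centre"],1),q["mask"].sum())
        if r: d[n][o]=r[0]["mask"]
pickle.dump(d,open("d0.pkl","wb"))
print(ctrl.get_obs())
E
```

```text
pics
side [[467.1682529363079, 0.0, 323.2904500133061], [0.0, 467.1682529363079, 203.7121401649922], [0.0, 0.0, 1.0]] [[-0.9623, -0.142, 0.232, 0.3565], [-0.2717, 0.5409, -0.796, 0.6276], [-0.0124, -0.829, -0.5591, 0.6926], [0.0, 0.0, 0.0, 1.0]]
purifier 0.66 [272.  323.7] 2083
purifier 0.6 [283.6 294.7] 6260
cover 0.95 [269.4 320. ] 2447
tab 0.62 [282.6 346.5] 84
cover_rib 0.69 [268.7 323.6] 2018
tray 0.73 [199.4 325.7] 4331
matchbox 0.9 [260.8 383.1] 344
spice_jar 0.5 [211.4 299.7] 250
glass 0.9 [226.5 253.4] 521
glass 0.67 [270.1 325.2] 2285
top [[426.6031533867801, 0.0, 322.197818324882], [0.0, 426.6031533867801, 200.96474050716932], [0.0, 0.0, 1.0]] [[0.007, -0.9809, 0.1942, 0.4377], [-1.0, -0.0071, 0.0005, -0.1706], [0.0009, -0.1942, -0.981, 1.0162], [0.0, 0.0, 0.0, 1.0]]
purifier 0.81 [203.4 264.4] 3229
cover 0.74 [227.6 254.5] 2659
tab 0.61 [252.3 250.6] 90
cover_rib 0.89 [227.9 255.5] 2777
matchbox 0.77 [280.8 317.6] 359
spice_jar 0.66 [193.3 320.8] 476
glass 0.58 [140.3 321.2] 400
{'time_s': 0.9, 'qpos': array([ 1.22636178e+00,  2.99868858e-01,  1.52100402e+00,  4.70660080e-06,
        1.32069327e+00, -6.65921508e-02]), 'joint_vel': array([-1.31563353e-03,  2.17985946e-03, -7.21750930e-05, -3.32845197e-05,
        1.88567667e-03, -1.44332090e-03]), 'tau': array([ 6.63054270e-04, -5.31668079e+01, -3.52903640e+01,  7.08847633e-02,
        2.13315804e-02,  1.77589561e-05]), 'ee_pos': array([0.15084919, 0.52889935, 0.20546097]), 'eef_rot': array([ 3.14156590e+00, -2.78621344e-06,  2.86374909e+00]), 'force': array([0.15463072, 0.02456177, 0.13495595]), 'moment': array([ 0.04255291,  0.02111305, -0.00192443]), 'grip_force': 0.0, 'grip_width': 0.09381552955751166}
```

View pics/side0.png

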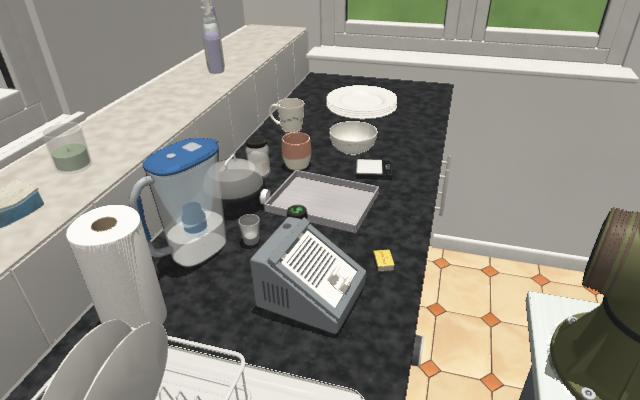

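View pics/top0.png

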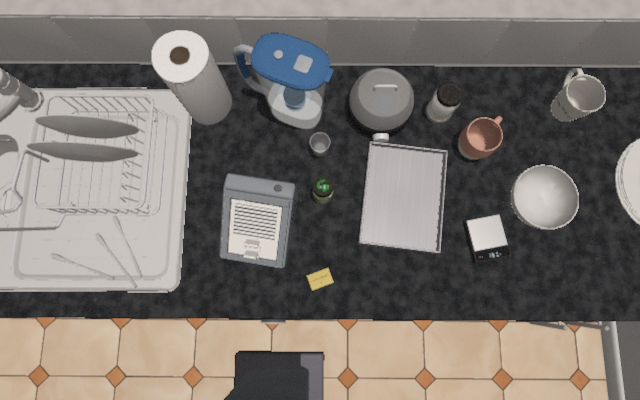

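The side view shows the purifier at about (305,275), the tray at (322,200), the matchbox at (383,260), the jar at (297,211) and the glass at (250,230). The top view shows the purifier at (258,222) with its tab and rib at (252,250). The tray corners there are about (370,142), (448,152), (440,252) and (360,244). I'll fit models to the masks.

```bash
cat > fit.py <<'E'
import numpy as np,cv2,pickle
from scipy.optimize import minimize,least_squares
from scipy.spatial.transform import Rotation as R
d=pickle.load(open("d0.pkl","rb"))
def proj(c,P):
    T=np.linalg.inv(d[c]["pose"]); q=P@T[:3,:3].T+T[:3,3]; q=q@d[c]["K"].T; return q[:,:2]/q[:,2:]
def ray(c,uv,z):
    T=d[c]["pose"]; v=T[:3,:3]@np.linalg.solve(d[c]["K"],[uv[0],uv[1],1]); return T[:3,3]+v*(z-T[2,3])/v[2]
def box(x0,x1,y0,y1,z0,z1): return np.array([[x,y,z] for x in(x0,x1) for y in(y0,y1) for z in(z0,z1)])
prof=[(-.089,0),(.089,0),(.089,.135),(.059,.135),(-.089,.039)]
PUR=np.array([[x,y,z] for x,z in prof for y in(-.075,.075)])
COV=[box(-.065,.065,-.055,.055,0,.005),box(-.057,-.051,-.0145,.0145,0,.029),box(-.028,-.022,-.0145,.0145,0,.029)]
def sil(c,parts):
    m=np.zeros((1600,2560),np.uint8)
    for P in parts:
        h=cv2.convexHull(((proj(c,P)+.5)*4).astype(np.float32)); cv2.fillConvexPoly(m,np.round(h).astype(np.int32),1)
    return cv2.resize(m.astype(np.float32),(640,400),interpolation=cv2.INTER_AREA)
def pose(x,y,yaw): return R.from_euler("z",yaw).as_matrix(),np.array([x,y,0])
def tf(Rm,t,P): return P@Rm.T+t
E
cat > a.py <<'E'
from fit import *
from station import ctrl
U={c:(d[c]["purifier"]|d[c]["cover"]|(d[c]["cover_rib"])).astype(np.float32) for c in d}
p=None
print({c:U[c].sum() for c in U})
def cost(v,cs=("top","side")):
    Rm,t=pose(v[0],v[1],v[2]); s=0
    for c in cs:
        m=sil(c,[tf(Rm,t,PUR)]); s+=np.abs(m-U[c]).sum()/U[c].sum()
    return s
x0=ray("top",(257,222),.05); print(x0)
for cs in (("top",),("side",),("top","side")):
    b=min((minimize(cost,[x0[0],x0[1],y],args=(cs,),method="Nelder-Mead",options=dict(initial_simplex=[[x0[0],x0[1],y],[x0[0]+.03,x0[1],y],[x0[0],x0[1]+.03,y],[x0[0],x0[1],y+.2]],xatol=1e-4,fatol=1e-4)) for y in (-.15,.1)),key=lambda r:r.fun)
    print(cs,b.x,b.fun)
v=b.x
Rm,t=pose(*v); Rs=Rm@R.from_euler("y",-.576).as_matrix()
V={c:d[c]["cover"].astype(np.float32) for c in d}
def covc(w,cs=("top","side")):
    o=t+Rm@np.array([w[0],w[1],w[2]]); Q=Rs@R.from_euler("z",w[3]).as_matrix()
    return sum(np.abs(sil(c,[tf(Q,o,P) for P in COV])-V[c]).sum()/V[c].sum() for c in cs)
for cs in (("top",),("top","side")):
  w0=np.array([-.015,0,.085,0]); b=minimize(covc,w0,args=(cs,),method="Nelder-Mead",options=dict(initial_simplex=[w0]+[w0+e for e in np.diag([.02,.02,.02,.1])],xatol=1e-4,fatol=1e-4)); w=b.x
  print("cover in pur",cs,w,b.fun,"world",t+Rm@w[:3])
for o,(z) in dict(matchbox=.0075,spice_jar=.05,glass=.03).items():
    if o in d["top"]:
        ys,xs=np.nonzero(d["top"][o]); print(o,ray("top",(xs.mean(),ys.mean()),z))
cs=[(370,142),(448,152),(440,252),(360,244)]
T=np.array([ray("top",q,.024) for q in cs]); print("tray",T.mean(0),T,np.linalg.norm(T-np.roll(T,1,0),axis=1))
pickle.dump((v,w),open("vw.pkl","wb"))
for c,(x0,y0,x1,y1) in dict(top=(200,165,400,265),side=(240,210,400,340)).items():
    S=4; im=cv2.resize(d[c]["color"][y0:y1,x0:x1],None,fx=S,fy=S,interpolation=cv2.INTER_CUBIC)
    def dr(P,col):
        for a in range(len(P)):
            q=(proj(c,P[a:a+1])[0]+.5-[x0,y0])*S; cv2.circle(im,tuple(int(k) for k in q),3,col,-1)
    dr(tf(Rm,t,PUR),(0,0,255))
    o=t+Rm@w[:3]; Q=Rs@R.from_euler("z",w[3]).as_matrix()
    for P,col in zip(COV,((0,200,0),(255,0,0),(255,0,255))): dr(tf(Q,o,P),col)
    cv2.imwrite(f"pics/fit_{c}.png",im)
E
python3 a.py
```

```text
{'side': np.float32(2475.0), 'top': np.float32(5968.0)}
[ 0.57895156 -0.02133704  0.05      ]
('top',) [ 0.57607156 -0.02397263 -0.1726208 ] 0.04592199996113777
('side',) [ 0.54552022 -0.13097602  0.99079276] 1.666489839553833
('top', 'side') [ 0.57790655 -0.05152515  0.4400214 ] 2.4156057834625244
cover in pur ('top',) [-0.00079781  0.03849333  0.05851571 -0.53389272] 0.09724050760269165 world [ 0.56078816 -0.01703844  0.05851571]
cover in pur ('top', 'side') [-0.00349309  0.03638758  0.07912712 -0.51696005] 0.5733591318130493 world [ 0.55924659 -0.02009167  0.07912712]
matchbox [ 0.45486413 -0.16663266  0.0075    ]
spice_jar [ 0.65607521 -0.17140729  0.05      ]
glass [ 0.77700796 -0.16287907  0.03      ]
tray [ 0.64689505 -0.36558531  0.024     ] [[ 0.78156838 -0.28552357  0.024     ]
 [ 0.7575197  -0.47444178  0.024     ]
 [ 0.51564367 -0.44376083  0.024     ]
 [ 0.53284843 -0.25861505  0.024     ]] [0.25017131 0.19044272 0.24381414 0.18594344]
```

```bash
python3 - <<'E'
from station import ctrl
import pickle,numpy as np
d=pickle.load(open("d0.pkl","rb"))
p=ctrl.camera("side"); r=ctrl.cut_out("purifier",p); print([(q["conf"],q["mask"].sum()) for q in r])
d["side"]["purifier"]=max(r,key=lambda q:q["mask"].sum())["mask"]; pickle.dump(d,open("d0.pkl","wb"))
E
python3 a.py
```

```text
[(0.56, np.int64(6742))]
{'side': np.float32(8849.0), 'top': np.float32(5968.0)}
[ 0.57895156 -0.02133704  0.05      ]
('top',) [ 0.57607156 -0.02397263 -0.1726208 ] 0.04592199996113777
('side',) [ 0.57634313 -0.03188281 -0.15550479] 0.05057068541646004
('top', 'side') [ 0.5744055  -0.02615778 -0.15970914] 0.13495221734046936
cover in pur ('top',) [-0.01524831  0.00348763  0.07682103  0.00521025] 0.056224144995212555 world [ 0.55990589 -0.02028958  0.07682103]
cover in pur ('top', 'side') [-0.01756406  0.00114519  0.08548775  0.0006009 ] 0.3744831383228302 world [ 0.55724709 -0.02223393  0.08548775]
matchbox [ 0.45486413 -0.16663266  0.0075    ]
spice_jar [ 0.65607521 -0.17140729  0.05      ]
glass [ 0.77700796 -0.16287907  0.03      ]
tray [ 0.64689505 -0.36558531  0.024     ] [[ 0.78156838 -0.28552357  0.024     ]
 [ 0.7575197  -0.47444178  0.024     ]
 [ 0.51564367 -0.44376083  0.024     ]
 [ 0.53284843 -0.25861505  0.024     ]] [0.25017131 0.19044272 0.24381414 0.18594344]
```

```bash
python3 -c "
import cv2,numpy as np
a=cv2.imread('pics/fit_top.png')[:,:400];b=cv2.imread('pics/fit_side.png')[:,:]
a=cv2.resize(a,None,fx=.9,fy=.9)
h=max(a.shape[0],b.shape[0]); o=np.zeros((h,a.shape[1]+b.shape[1],3),np.uint8); o[:a.shape[0],:a.shape[1]]=a;o[:b.shape[0],a.shape[1]:]=b;o=cv2.resize(o,(800,int(h*800/o.shape[1])));cv2.imwrite('pics/fit.png',o);print(o.shape)"
```

```text
(416, 800, 3)
```

View pics/fit.png

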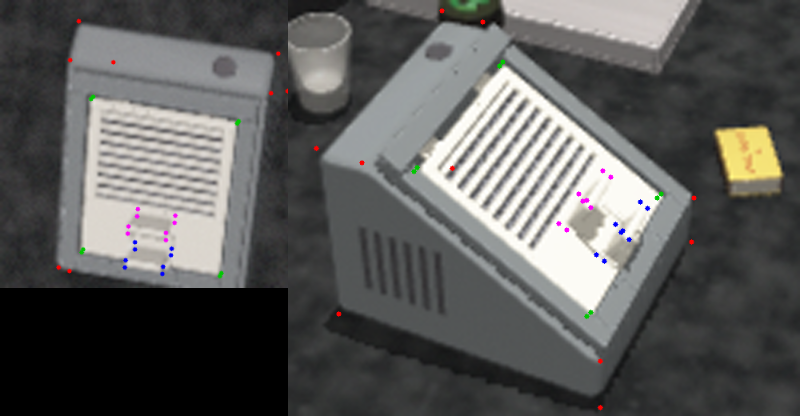

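The fits roughly agree, but in the side view the dots near the base at (600,408) sit a few pixels low. I'll zoom in on the tab area with wireframes for both the combined and the top-only pose.

```bash
cat > b.py <<'E'
from fit import *
import sys
def wf(im,c,P,x0,y0,S,col):
    for i in range(8):
        for b in (1,2,4):
            if not i&b:
                q=[tuple(np.round(((k+.5)-[x0,y0])*S).astype(int).tolist()) for k in proj(c,np.array([P[i],P[i|b]]))]
                cv2.line(im,*q,col,1)
def view(o,yaw,f):
    Q=R.from_euler("z",yaw).as_matrix()@R.from_euler("y",-.576).as_matrix(); ims=[]
    for c,(x0,y0,x1,y1) in dict(top=(220,195,290,270),side=(285,220,370,330)).items():
        S=560/(y1-y0); S=int(S) ; im=cv2.resize(d[c]["color"][y0:y1,x0:x1],None,fx=S,fy=S,interpolation=cv2.INTER_CUBIC)
        for P,col in zip(COV,((0,200,0),(255,0,0),(255,0,255))): wf(im,c,tf(Q,o,P),x0,y0,S,col)
        ims.append(im)
    h=max(i.shape[0] for i in ims); im=np.hstack([cv2.copyMakeBorder(i,0,h-i.shape[0],0,0,0) for i in ims]); s=min(1,800/im.shape[1]); im=cv2.resize(im,None,fx=s,fy=s); cv2.imwrite(f,im); print(im.shape)
if __name__=="__main__": view(np.array([.5585,-.0215,.081]),-.165,"pics/wf1.png")
E
python3 b.py
```

```text
(481, 800, 3)
```

View pics/wf1.png

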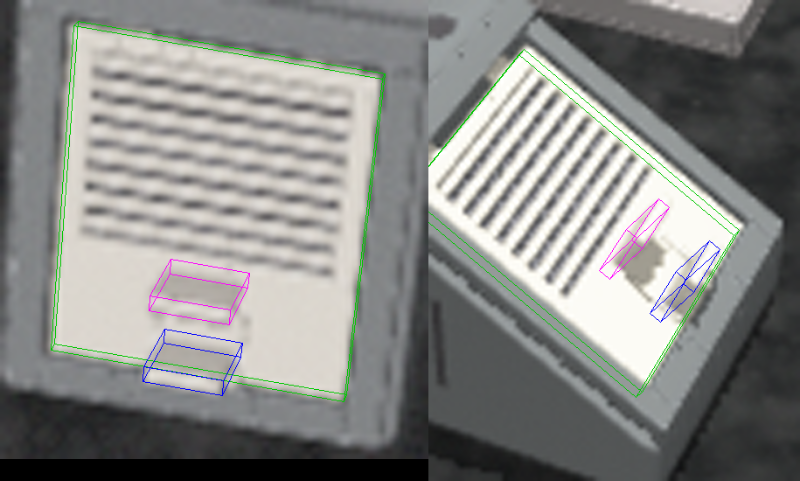

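The top view fits very well. The side view has an upward bias of about 3 px, which also shows on the purifier base. I take the cover origin as about (0.559, -0.021, 0.078) with yaw -0.165. Next is a planner and the approach move.

```bash
cat > plan.py <<'E'
import numpy as np
from scipy.spatial.transform import Rotation as R
from station import ctrl
YAW=-.165; O=np.array([.559,-.021,.078])
def cov(yaw=YAW,tilt=.576): return (R.from_euler("z",yaw)*R.from_euler("y",-tilt)).as_matrix()
def tool(C): return np.column_stack([C[:,1],C[:,0],-C[:,2]])
def cur():
    o=ctrl.get_obs(); return np.array(o["ee_pos"]),R.from_euler("xyz",o["eef_rot"]).as_matrix()
def rows(p,M,tp,TM,n,claw):
    out=[]
    for k in range(n):
        a=1/(n-k)
        s=np.round(M.T@((tp-p)*a)/.05,3); r=np.round(R.from_matrix(M.T@TM).as_rotvec()*a,3)
        out.append([claw,*s.tolist(),*r.tolist()]); p=p+M@s*.05; M=M@R.from_rotvec(r).as_matrix()
    print(str(out).replace(" ","")); return p,M
E
python3 - <<'E'
from plan import *
p,M=cur(); C=cov()
print(ctrl.get_obs()["time_s"])
G=O+C@[-.0395,0,.100]; print("target",G)
q,N=rows(p,M,np.array([.30,.25,.30]),tool(cov(.6,.2)),9,1)
rows(q,N,G,tool(C),9,1)
E
```

```text
1.0
target [ 0.4725957  -0.00661249  0.14035019]
[[1,-0.489,-0.505,-0.21,-0.021,-0.008,0.077],[1,-0.528,-0.461,-0.216,-0.021,-0.008,0.077],[1,-0.563,-0.415,-0.221,-0.021,-0.008,0.077],[1,-0.595,-0.366,-0.225,-0.021,-0.007,0.077],[1,-0.623,-0.314,-0.227,-0.022,-0.008,0.077],[1,-0.647,-0.26,-0.229,-0.021,-0.007,0.076],[1,-0.666,-0.205,-0.229,-0.022,-0.008,0.077],[1,-0.681,-0.148,-0.228,-0.021,-0.007,0.076],[1,-0.692,-0.092,-0.225,-0.022,-0.008,0.077]]
[[1,-0.687,-0.076,0.347,-0.04,-0.032,0.079],[1,-0.68,-0.036,0.366,-0.04,-0.032,0.079],[1,-0.669,0.002,0.387,-0.04,-0.032,0.079],[1,-0.655,0.039,0.409,-0.04,-0.033,0.079],[1,-0.637,0.073,0.433,-0.039,-0.032,0.079],[1,-0.616,0.105,0.457,-0.04,-0.033,0.079],[1,-0.59,0.134,0.481,-0.039,-0.032,0.079],[1,-0.563,0.16,0.506,-0.04,-0.033,0.079],[1,-0.533,0.184,0.53,-0.039,-0.032,0.08]]
```

{"api": "move_arm", "payload": {
  "increments": [
    [1, -0.49, -0.5, -0.21, -0.021, -0.008, 0.077],
    [1, -0.53, -0.46, -0.22, -0.021, -0.008, 0.077],
    [1, -0.56, -0.41, -0.22, -0.021, -0.008, 0.077],
    [1, -0.59, -0.37, -0.22, -0.021, -0.007, 0.077],
    [1, -0.62, -0.31, -0.23, -0.022, -0.008, 0.077],
    [1, -0.65, -0.26, -0.23, -0.021, -0.007, 0.076],
    [1, -0.67, -0.2, -0.23, -0.022, -0.008, 0.077],
    [1, -0.68, -0.15, -0.23, -0.021, -0.007, 0.076],
    [1, -0.69, -0.09, -0.22, -0.022, -0.008, 0.077],
    [1, 0, 0, 0, 0, 0, 0]
  ],
  "force": 25
}}

```text
time_s: 2.0
ee_pos: [0.3016, 0.2486, 0.3016]
eef_rot: [2.938, 0.0, 2.165]
force: [-0.1, 0.1, -0.5]
grip_width: 0.0943
grip_force: 0.0
```

Run:
```python
from plan import *
p,M=cur(); C=cov(); print(p,ctrl.get_obs()["qpos"])
rows(p,M,O+C@[-.0395,0,.100],tool(C),11,1)
```

```text
[0.30156061 0.24860126 0.30159995] [ 5.96188255e-01 -2.63464625e-01  1.88634242e+00 -8.05772765e-04
  1.31469442e+00  2.54853974e-03]
[[1,-0.559,-0.061,0.287,-0.032,-0.026,0.064],[1,-0.554,-0.035,0.3,-0.032,-0.026,0.064],[1,-0.547,-0.01,0.313,-0.032,-0.026,0.064],[1,-0.539,0.015,0.328,-0.032,-0.026,0.064],[1,-0.528,0.038,0.342,-0.032,-0.027,0.064],[1,-0.516,0.061,0.358,-0.032,-0.026,0.064],[1,-0.502,0.081,0.374,-0.032,-0.027,0.064],[1,-0.486,0.101,0.39,-0.032,-0.026,0.064],[1,-0.468,0.119,0.406,-0.033,-0.026,0.065],[1,-0.449,0.135,0.422,-0.033,-0.027,0.064],[1,-0.429,0.149,0.438,-0.032,-0.027,0.065]]
```

{"api": "move_arm", "payload": {
  "increments": [
    [1, -0.56, -0.06, 0.29, -0.032, -0.026, 0.064],
    [1, -0.55, -0.04, 0.3, -0.032, -0.026, 0.064],
    [1, -0.55, -0.01, 0.31, -0.032, -0.026, 0.064],
    [1, -0.54, 0.01, 0.33, -0.032, -0.026, 0.064],
    [1, -0.53, 0.04, 0.34, -0.032, -0.027, 0.064],
    [1, -0.52, 0.06, 0.36, -0.032, -0.026, 0.064],
    [1, -0.5, 0.08, 0.37, -0.032, -0.027, 0.064],
    [1, -0.49, 0.1, 0.39, -0.032, -0.026, 0.064],
    [1, -0.47, 0.12, 0.41, -0.033, -0.026, 0.065],
    [1, -0.45, 0.13, 0.42, -0.033, -0.027, 0.064],
    [1, -0.43, 0.15, 0.44, -0.032, -0.027, 0.065],
    [1, 0, 0, 0, 0, 0, 0]
  ]
}}

```text
time_s: 3.2
ee_pos: [0.4716, -0.0054, 0.1361]
eef_rot: [2.572, 0.003, 1.409]
force: [-0.7, 0.6, -1.3]
grip_width: 0.0937
grip_force: 0.0
```

```bash
cat > look.py <<'E'
from fit import *; from station import ctrl
from plan import cur
import b,sys
def snap(f,x0,y0,x1,y1,S,c="side"):
    p=ctrl.camera(c); im=cv2.resize(p["color"][y0:y1,x0:x1],None,fx=S,fy=S,interpolation=cv2.INTER_CUBIC)
    P,M=cur(); 
    for k,col in ((-.045,(0,0,255)),(0,(0,255,0)),(.045,(255,0,0))):
        q=(proj(c,(P+M@[0,k,0])[None])[0]+.5-[x0,y0])*S; cv2.circle(im,tuple(int(v) for v in q),3,col,-1)
    cv2.imwrite(f,im)
E
python3 - <<'E'
from look import *
from plan import *
snap("pics/near1.png",270,180,400,330,4)
p,M=cur(); C=cov(); print(p,ctrl.get_obs()["qpos"]); print("cover frame",C.T@(p-O))
rows(p,M,O+C@[-.0395,0,.016],tool(C),6,1)
E
```

```text
[ 0.4714662  -0.00451217  0.13717799] [-0.05282083 -0.06110379  2.21231223 -0.14515191  0.42706933  0.22053647]
cover frame [-0.04245152  0.00188626  0.0981344 ]
[[1,-0.006,0.011,0.274,-0.001,-0.0,0.001],[1,-0.007,0.011,0.274,-0.001,-0.0,0.001],[1,-0.006,0.011,0.274,-0.001,-0.0,0.001],[1,-0.007,0.011,0.273,-0.001,-0.0,0.001],[1,-0.006,0.01,0.274,-0.001,-0.0,0.001],[1,-0.007,0.01,0.273,-0.001,-0.001,0.001]]
```

View pics/near1.png

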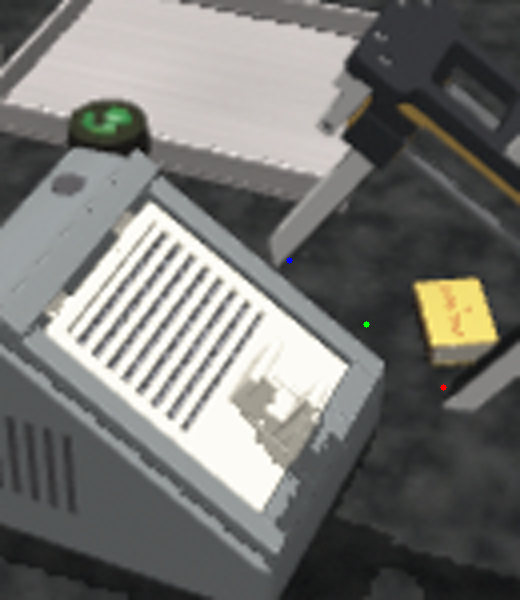

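Side view: the projected TCP dots are close to the fingertips, at (283,262) and (446,406). The tips appear about 10 display px, or 2.5 px, lower than projected. I'll check the top view the same way.

Run:
```python
from look import *
snap("pics/near1t.png",210,180,300,330,4,"top")
```

```text
(no output)
```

View pics/near1t.png

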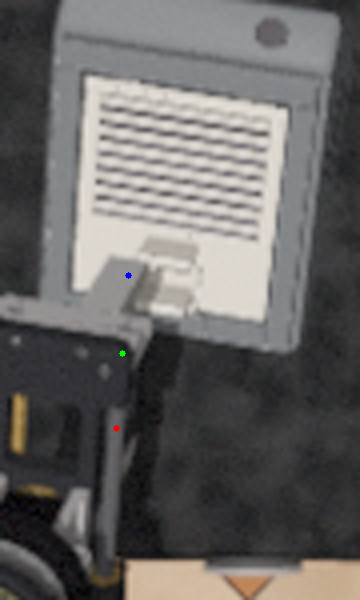

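The top view shows the fingertip at (128,262), in line with its projection, and the rib and tab at (167,250) and (165,295). The finger bias in the side view implies the cover sits higher, at z of about 0.086, which also matches the wedge geometry. I'll go down cautiously.

```bash
sed -i 's/O=np.array.*/O=np.array([.558,-.022,.086])/' plan.py
python3 - <<'E'
from plan import *
p,M=cur(); C=cov(); print("cover frame",C.T@(p-O))
rows(p,M,O+C@[-.0395,0,.024],tool(C),6,1)
E
```

```text
cover frame [-0.04559335  0.00353512  0.09169081]
[[1,-0.012,0.021,0.226,-0.001,-0.0,0.001],[1,-0.012,0.021,0.225,-0.001,-0.0,0.001],[1,-0.012,0.021,0.226,-0.001,-0.0,0.001],[1,-0.012,0.021,0.225,-0.001,-0.0,0.001],[1,-0.012,0.02,0.226,-0.0,-0.001,0.002],[1,-0.013,0.021,0.225,-0.001,-0.0,0.001]]
```

{"api": "move_arm", "payload": {
  "increments": [
    [1, -0.012, 0.02, 0.22, 0, 0, 0.001],
    [1, -0.012, 0.02, 0.22, -0.001, 0, 0.001],
    [1, -0.012, 0.02, 0.22, -0.001, 0, 0.001],
    [1, -0.012, 0.02, 0.22, -0.001, 0, 0.001],
    [1, -0.012, 0.02, 0.22, 0, 0, 0.001],
    [1, -0.012, 0.02, 0.22, 0, 0, 0.001],
    [1, 0, 0, 0, 0, 0, 0]
  ]
}}

```text
time_s: 4.0
ee_pos: [0.5118, -0.0138, 0.0863]
eef_rot: [2.566, -0.0, 1.408]
force: [-0.1, 0.0, 0.2]
grip_width: 0.094
grip_force: 0.0
```

Run:
```python
from look import *
from plan import *
snap("pics/n2s.png",290,200,390,320,5)
snap("pics/n2t.png",220,200,280,320,5,"top")
a,b2=cv2.imread("pics/n2s.png"),cv2.imread("pics/n2t.png"); cv2.imwrite("pics/n2.png",np.hstack([b2,a]))
p,M=cur(); C=cov(); print("cover frame",C.T@(p-O), ctrl.get_obs()["force"])
```

```text
cover frame [-0.03896386  0.00031325  0.02644653] [-0.36205158  0.23454058 -0.37451641]
```

View pics/n2.png

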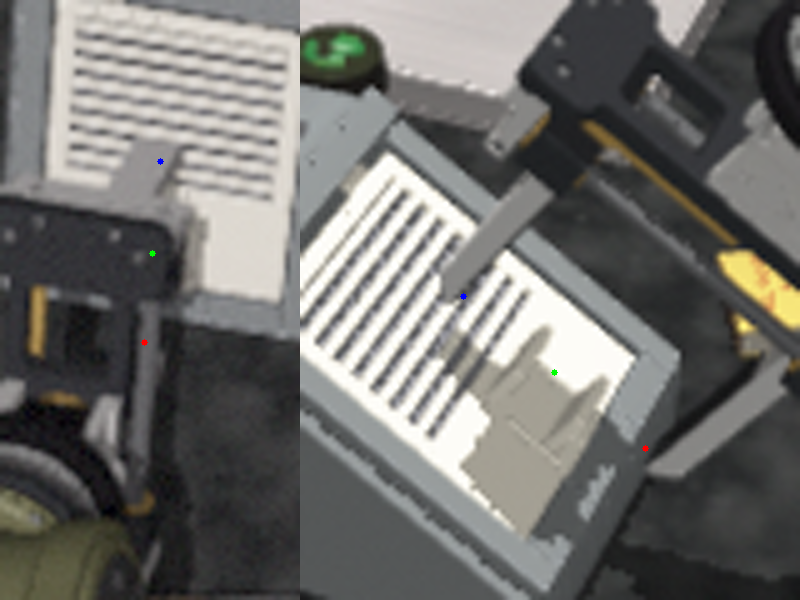

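The side view shows the rib from (490,405) to (550,325), the tab from (555,455) to (605,380), and the fingertips at (460,300) and (648,470), so the fingers straddle both. I'll compare predicted positions in that crop.

Run:
```python
from fit import *
from plan import *
C=cov()
f=lambda P:np.round((proj("side",np.array(P)[None])[0]+.5-[290,200])*5+[300,0]).astype(int).tolist()
for z in (.078,.086):
    o=O+(z-.086)*np.array([-.13,-.16,1])
    print(z)
    for n,x,h in (("rib",-.025,.029),("tab",-.054,.029),("ribfoot",-.025,.005),("tabfoot",-.054,.005)): print(n,[f(o+C@[x,y,h]) for y in (.0145,-.0145)])
    print("corners",[f(o+C@[x,y,.005]) for x in(-.065,.065) for y in (.055,-.055)])
```

```text
0.078
rib [[511, 386], [542, 339]]
tab [[570, 436], [600, 387]]
ribfoot [[480, 415], [511, 368]]
tabfoot [[538, 464], [568, 416]]
corners [[517, 555], [628, 370], [247, 328], [382, 163]]
0.086
rib [[515, 368], [546, 321]]
tab [[574, 418], [604, 370]]
ribfoot [[484, 398], [515, 351]]
tabfoot [[542, 447], [572, 399]]
corners [[520, 538], [632, 353], [250, 310], [385, 145]]
```

The cover at z of about 0.086 is confirmed. The apparent finger bias came from the finger's width. I'll go down another 13 mm and watch the force.

{"api": "move_arm", "payload": {
  "increments": [
    [1, 0, 0, 0.07, 0, 0, 0],
    [1, 0, 0, 0.07, 0, 0, 0],
    [1, 0, 0, 0.07, 0, 0, 0],
    [1, 0, 0, 0.05, 0, 0, 0],
    [1, 0, 0, 0, 0, 0, 0]
  ]
}}

```text
time_s: 4.6
ee_pos: [0.5186, -0.0159, 0.075]
eef_rot: [2.566, -0.001, 1.406]
force: [0.2, 0.2, 0.5]
grip_width: 0.0943
grip_force: 0.0
```

Run:
```python
from plan import *
p,M=cur(); C=cov(); print("cover frame",C.T@(p-O), ctrl.get_obs()["force"])
```

```text
cover frame [-0.03937519 -0.00048045  0.01251546] [0.23455501 0.1570351  0.47704899]
```

{"api": "move_arm", "payload": {
  "increments": [
    [0.6, 0, 0, 0, 0, 0, 0],
    [0.45, 0, 0, 0, 0, 0, 0],
    [0.45, 0, 0, 0, 0, 0, 0],
    [0.45, 0, 0, 0, 0, 0, 0],
    [0.4, 0, 0, 0, 0, 0, 0],
    [0.35, 0, 0, 0, 0, 0, 0],
    [0.35, 0, 0, 0, 0, 0, 0]
  ],
  "force": 25
}}

```text
time_s: 5.3
ee_pos: [0.5187, -0.0159, 0.0754]
eef_rot: [2.565, -0.001, 1.406]
force: [-0.2, 0.2, -0.4]
grip_width: 0.0416
grip_force: 0.0
```

{"api": "move_arm", "payload": {
  "increments": [
    [0.35, 0, 0, 0, 0, 0, 0],
    [0.35, 0, 0, 0, 0, 0, 0],
    [0.3, 0, 0, 0, 0, 0, 0],
    [0.25, 0, 0, 0, 0, 0, 0],
    [0.2, 0, 0, 0, 0, 0, 0],
    [0.2, 0, 0, 0, 0, 0, 0],
    [0.2, 0, 0, 0, 0, 0, 0],
    [0.2, 0, 0, 0, 0, 0, 0]
  ],
  "force": 25
}}

```text
time_s: 6.1
ee_pos: [0.5196, -0.0159, 0.0763]
eef_rot: [2.563, -0.001, 1.406]
force: [5.5, -0.2, 5.3]
grip_width: 0.0268
grip_force: 25.0
```

Width is 26.8 mm, so the tab is fully pressed. I'll relieve the small upslope bias, then swing about the lugs.

```bash
cat >> plan.py <<'E'
def swing(p,M,dth,n,claw,r=(.1125,0,-.0135)):
    # tool x=y', y=x', z=-z' : pivot in tool frame
    piv=p+M@np.array([r[1],r[0],-r[2]]); ax=M[:,0]
    q,N=p,M
    for k in range(n):
        D=R.from_rotvec(ax*dth/n).as_matrix(); q2=piv+D@(q-piv); N2=D@N
        s=np.round(N.T@(q2-q)/.05,3); w=np.round(R.from_matrix(N.T@N2).as_rotvec(),3)
        print([claw,*s.tolist(),*w.tolist()],end=","); q=q+N@s*.05; N=N@R.from_rotvec(w).as_matrix()
    print(); return q,N
E
python3 - <<'E'
from plan import *
p,M=cur(); C=cov(); print("cover frame",C.T@(p-O),"toolz",M[:,2])
q,N=swing(p,M,.32,8,.2); print(q-p,N[:,2])
E
```

```text
cover frame [-0.03785518 -0.00032594  0.01307524] toolz [ 0.53981519 -0.08872109 -0.83709505]
[0.2, -0.0, 0.013, -0.09, 0.04, 0.0, -0.0],[0.2, 0.0, 0.013, -0.09, 0.04, 0.0, -0.0],[0.2, 0.0, 0.013, -0.09, 0.04, 0.0, -0.0],[0.2, -0.0, 0.013, -0.09, 0.04, 0.0, -0.0],[0.2, -0.0, 0.013, -0.09, 0.04, 0.0, -0.0],[0.2, 0.0, 0.013, -0.09, 0.04, 0.0, -0.0],[0.2, 0.0, 0.013, -0.09, 0.04, 0.0, -0.0],[0.2, 0.0, 0.013, -0.09, 0.04, 0.0, -0.0],
[-0.01040769  0.00169331  0.03465222] [ 0.25266166 -0.04099063 -0.96668602]
```

{"api": "move_arm", "payload": {
  "increments": [
    [0.2, 0, 0.03, 0, 0, 0, 0],
    [0.2, 0, 0.013, -0.09, 0.04, 0, 0],
    [0.2, 0, 0.013, -0.09, 0.04, 0, 0],
    [0.2, 0, 0.013, -0.09, 0.04, 0, 0],
    [0.2, 0, 0, 0, 0, 0, 0]
  ],
  "force": 40
}}

```text
time_s: 6.6
ee_pos: [0.5146, -0.0153, 0.0888]
eef_rot: [2.687, -0.001, 1.406]
force: [-0.6, 0.2, -2.4]
grip_width: 0.0266
grip_force: 40.0
```

Low forces. I'll continue the swing.

{"api": "move_arm", "payload": {
  "increments": [
    [0.2, 0, 0.013, -0.09, 0.04, 0, 0],
    [0.2, 0, 0.013, -0.09, 0.04, 0, 0],
    [0.2, 0, 0.013, -0.09, 0.04, 0, 0],
    [0.2, 0, 0.013, -0.09, 0.04, 0, 0],
    [0.2, 0, 0.013, -0.09, 0.04, 0, 0],
    [0.2, 0, 0, 0, 0, 0, 0],
    [0.2, 0, 0, 0, 0, 0, 0]
  ]
}}

```text
time_s: 7.3
ee_pos: [0.509, -0.0144, 0.1099]
eef_rot: [2.886, -0.0, 1.406]
force: [-0.1, -0.4, -1.8]
grip_width: 0.0262
grip_force: 40.0
```

Run:
```python
from look import *
from plan import *
snap("pics/s3.png",270,180,400,320,4)
p,M=cur(); print("tilt",np.arccos(-M[2,2]), ctrl.get_obs()["force"],ctrl.get_obs()["moment"])
```

```text
tilt 0.25581486973009315 [ 0.07606602 -0.0955541  -1.30883239] [-0.03586418  0.3845958   0.03026522]
```

View pics/s3.png

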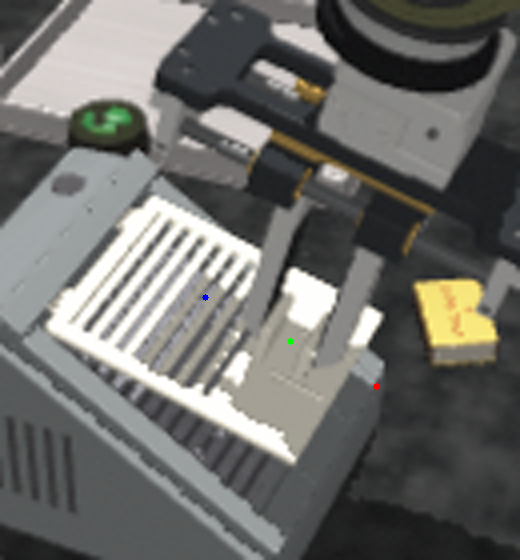

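The cover is swung up about 0.32 rad, with its upper edge still in the slot at (55,325)–(150,200). Now I'll draw it out along its own -x.

{"api": "move_arm", "payload": {
  "increments": [
    [0.2, 0, -0.08, 0, 0, 0, 0],
    [0.2, 0, -0.1, 0, 0, 0, 0],
    [0.2, 0, -0.1, 0, 0, 0, 0],
    [0.2, 0, -0.1, 0, 0, 0, 0],
    [0.2, 0, -0.1, 0, 0, 0, 0],
    [0.2, 0, -0.1, 0, 0, 0, 0],
    [0.2, 0, 0, 0, 0, 0, 0]
  ]
}}

```text
time_s: 8.05
ee_pos: [0.4813, -0.0097, 0.1034]
eef_rot: [2.886, -0.001, 1.406]
force: [0.5, -0.3, -2.3]
grip_width: 0.0264
grip_force: 40.0
```

Run:
```python
from plan import *
p,M=cur(); print(p,"tilt",np.arccos(-M[2,2]))
# lift and level
up=np.array([.46,-.02,.27]); CT=tool(cov(-.165,.0))
q,N=rows(p,M,up,CT,8,.2)
TY=-.115; t=np.array([.647,-.366,0]); C=cov(TY,0)
tp=t+C@[-.0355,0,.120]; print(tp)
mid=np.array([.47,-.25,.27])
q,N=rows(q,N,mid,tool(cov(-.115,0)),10,.2)
rows(q,N,tp,tool(C),8,.2)
```

```text
[ 0.48132115 -0.00968695  0.10341338] tilt 0.2558758607455267
[[0.2,-0.034,0.059,-0.415,0.032,-0.0,0.0],[0.2,-0.034,0.045,-0.417,0.032,-0.0,0.0],[0.2,-0.034,0.032,-0.418,0.032,-0.0,0.0],[0.2,-0.034,0.019,-0.419,0.032,-0.0,0.0],[0.2,-0.034,0.005,-0.419,0.032,-0.0,0.0],[0.2,-0.034,-0.008,-0.419,0.032,-0.0,0.0],[0.2,-0.034,-0.022,-0.419,0.032,-0.0,0.0],[0.2,-0.033,-0.035,-0.418,0.032,-0.001,0.001]]
[ 0.61173449 -0.36192649  0.12      ]
[[0.2,-0.45,0.095,0.0,-0.0,0.0,-0.005],[0.2,-0.451,0.093,0.0,-0.0,0.0,-0.005],[0.2,-0.451,0.091,0.0,-0.0,0.0,-0.005],[0.2,-0.452,0.089,0.0,-0.0,0.0,-0.005],[0.2,-0.452,0.086,0.0,-0.0,0.0,-0.005],[0.2,-0.453,0.084,0.0,-0.0,0.0,-0.005],[0.2,-0.453,0.082,0.0,-0.0,0.0,-0.005],[0.2,-0.454,0.08,0.001,-0.0,0.0,-0.005],[0.2,-0.454,0.077,0.0,-0.0,0.0,-0.005],[0.2,-0.455,0.075,0.001,-0.0,0.0,-0.005]]
[[0.2,-0.237,0.384,0.375,-0.0,0.0,-0.0],[0.2,-0.237,0.384,0.375,-0.0,0.0,-0.0],[0.2,-0.237,0.384,0.375,-0.0,0.0,-0.0],[0.2,-0.237,0.384,0.375,-0.0,0.0,-0.0],[0.2,-0.237,0.385,0.375,-0.0,0.0,-0.0],[0.2,-0.237,0.384,0.375,-0.0,0.0,-0.0],[0.2,-0.237,0.385,0.375,-0.0,0.0,-0.0],[0.2,-0.237,0.384,0.375,-0.0,0.0,-0.0]]
```

{"api": "move_arm", "payload": {
  "increments": [
    [0.2, -0.03, 0, -0.4, 0, 0, 0],
    [0.2, -0.03, 0, -0.42, 0.032, 0, 0],
    [0.2, -0.03, 0, -0.42, 0.032, 0, 0],
    [0.2, -0.03, 0, -0.42, 0.032, 0, 0],
    [0.2, -0.03, 0, -0.42, 0.032, 0, 0],
    [0.2, -0.03, 0, -0.42, 0.032, 0, 0],
    [0.2, -0.03, 0, -0.42, 0.032, 0, 0],
    [0.2, -0.03, 0, -0.42, 0.032, 0, 0],
    [0.2, 0, 0, 0, 0.032, 0, 0],
    [0.2, 0, 0, 0, 0, 0, 0]
  ]
}}

```text
time_s: 9.05
ee_pos: [0.4523, -0.0172, 0.2679]
eef_rot: [3.141, -0.001, 1.406]
force: [0.1, -0.5, -2.5]
grip_width: 0.0263
grip_force: 40.0
```

Run:
```python
from plan import *
p,M=cur(); print(p,"tilt",np.arccos(-M[2,2]),ctrl.get_obs()["qpos"],ctrl.get_obs()["force"])
t=np.array([.647,-.366,0]); C=cov(-.115,0)
q,N=rows(p,M,np.array([.47,-.25,.27]),tool(C),9,.2)
rows(q,N,t+C@[-.0355,0,.120],tool(C),8,.2)
```

```text
[ 0.45225314 -0.0172066   0.26787378] tilt 0.0006844404974157606 [-1.19365945e-01  3.41564255e-02  1.68510376e+00  6.40213682e-04
  1.42207253e+00  4.52163429e-02] [ 0.13686896 -0.46509061 -2.52675519]
[[0.2,-0.504,0.124,-0.005,0.0,-0.0,-0.006],[0.2,-0.505,0.121,-0.005,0.0,-0.0,-0.005],[0.2,-0.505,0.118,-0.005,0.0,-0.0,-0.006],[0.2,-0.506,0.115,-0.005,0.0,-0.0,-0.005],[0.2,-0.506,0.113,-0.005,0.0,-0.0,-0.006],[0.2,-0.507,0.109,-0.005,0.0,-0.0,-0.005],[0.2,-0.508,0.107,-0.005,0.0,-0.0,-0.006],[0.2,-0.508,0.104,-0.005,0.0,-0.0,-0.005],[0.2,-0.509,0.101,-0.005,0.0,-0.001,-0.006]]
[[0.2,-0.237,0.384,0.375,0.0,0.0,0.0],[0.2,-0.237,0.384,0.375,0.0,0.0,0.0],[0.2,-0.237,0.384,0.375,0.0,0.0,0.0],[0.2,-0.237,0.384,0.375,0.0,0.0,0.0],[0.2,-0.238,0.384,0.375,0.0,0.0,0.0],[0.2,-0.237,0.384,0.375,0.0,0.0,0.0],[0.2,-0.238,0.384,0.376,0.0,0.0,0.0],[0.2,-0.237,0.384,0.375,0.0,0.0,0.0]]
```

{"api": "move_arm", "payload": {
  "increments": [
    [0.2, -0.5, 0.12, -0.01, 0, 0, -0.006],
    [0.2, -0.5, 0.12, 0, 0, 0, -0.005],
    [0.2, -0.5, 0.12, -0.01, 0, 0, -0.006],
    [0.2, -0.51, 0.12, 0, 0, 0, -0.005],
    [0.2, -0.51, 0.11, -0.01, 0, 0, -0.006],
    [0.2, -0.51, 0.11, 0, 0, 0, -0.005],
    [0.2, -0.51, 0.11, -0.01, 0, 0, -0.006],
    [0.2, -0.51, 0.1, 0, 0, 0, -0.005],
    [0.2, -0.51, 0.1, 0, 0, 0, -0.006],
    [0.2, -0.24, 0.38, 0.37, 0, 0, 0],
    [0.2, -0.24, 0.38, 0.37, 0, 0, 0],
    [0.2, -0.24, 0.38, 0.37, 0, 0, 0],
    [0.2, -0.24, 0.38, 0.37, 0, 0, 0],
    [0.2, -0.24, 0.38, 0.37, 0, 0, 0],
    [0.2, -0.24, 0.38, 0.37, 0, 0, 0],
    [0.2, -0.24, 0.38, 0.37, 0, 0, 0],
    [0.2, -0.24, 0.38, 0.37, 0, 0, 0],
    [0.2, 0, 0, 0, 0, 0, 0],
    [0.2, 0, 0, 0, 0, 0, 0]
  ]
}}

```text
time_s: 10.95
ee_pos: [0.6093, -0.3623, 0.1206]
eef_rot: [-3.141, -0.001, 1.456]
force: [-0.0, 0.7, -1.7]
grip_width: 0.0265
grip_force: 40.0
```

Run:
```python
from look import *
from plan import *
p,M=cur(); print(p,"tilt",np.arccos(-M[2,2]),ctrl.get_obs()["force"])
for c,(x0,y0,x1,y1) in dict(top=(340,120,480,270),side=(240,150,410,250)).items():
    S=3 if c=="side" else 2; d[c]["color"]=ctrl.camera(c)["color"]; im=cv2.resize(d[c]["color"][y0:y1,x0:x1],None,fx=S,fy=S,interpolation=cv2.INTER_CUBIC)
    C=np.column_stack([M[:,1],M[:,0],-M[:,2]]); o=p-C@[-.0355,0,.0135]
    b.wf(im,c,tf(C,o,COV[0]),x0,y0,S,(0,200,0))
    b.wf(im,c,tf(cov(-.115,0),np.array([.647,-.366,0]),box(-.125,.125,-.095,.095,0,.024)),x0,y0,S,(0,0,255))
    cv2.imwrite(f"pics/t_{c}.png",im)
A,B=cv2.imread("pics/t_top.png"),cv2.imread("pics/t_side.png"); cv2.imwrite("pics/t4.png",np.hstack([A,B]))
```

```text
[ 0.60925601 -0.36233029  0.12063912] tilt 0.0014366768121879064 [-0.00414089  0.65490155 -1.70313938]
```

View pics/t4.png

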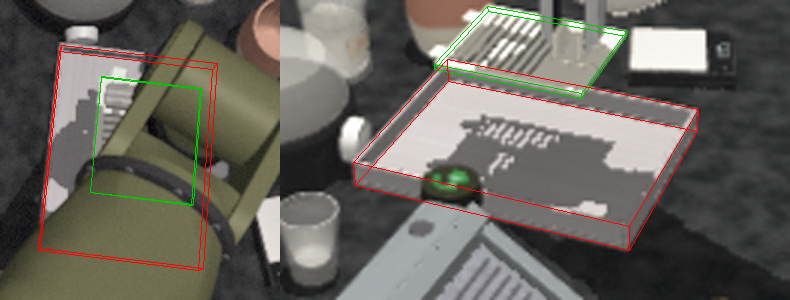

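The cover is level and its model fits both views, with the green outline matching at (485,8)–(625,33)–(582,95). The tray model also fits. I'll lower it now, the last part slowly.

{"api": "move_arm", "payload": {
  "increments": [
    [0.2, 0, 0, 0.3, 0, 0, 0],
    [0.2, 0, 0, 0.3, 0, 0, 0],
    [0.2, 0, 0, 0.3, 0, 0, 0],
    [0.2, 0, 0, 0.3, 0, 0, 0],
    [0.2, 0, 0, 0.3, 0, 0, 0],
    [0.2, 0, 0, 0.2, 0, 0, 0],
    [0.2, 0, 0, 0.1, 0, 0, 0],
    [0.2, 0, 0, 0.06, 0, 0, 0],
    [0.2, 0, 0, 0.04, 0, 0, 0],
    [0.2, 0, 0, 0, 0, 0, 0],
    [0.2, 0, 0, 0, 0, 0, 0]
  ]
}}

```text
time_s: 12.15
ee_pos: [0.6098, -0.3627, 0.0271]
eef_rot: [3.141, -0.0, 1.456]
force: [-0.1, -0.1, -2.6]
grip_width: 0.0264
grip_force: 40.0
```

{"api": "move_arm", "payload": {
  "increments": [
    [0.2, 0, 0, 0.04, 0, 0, 0],
    [0.2, 0, 0, 0.04, 0, 0, 0],
    [0.2, 0, 0, 0.04, 0, 0, 0],
    [0.2, 0, 0, 0.04, 0, 0, 0],
    [0.2, 0, 0, 0, 0, 0, 0],
    [0.2, 0, 0, 0, 0, 0, 0]
  ]
}}

```text
time_s: 12.75
ee_pos: [0.6096, -0.3626, 0.0185]
eef_rot: [3.141, -0.001, 1.456]
force: [0.3, 0.1, -1.4]
grip_width: 0.0259
grip_force: 40.0
```

{"api": "move_arm", "payload": {
  "increments": [
    [0.2, 0, 0, 0.02, 0, 0, 0],
    [0.2, 0, 0, 0.02, 0, 0, 0],
    [0.2, 0, 0, 0.02, 0, 0, 0],
    [0.2, 0, 0, 0, 0, 0, 0],
    [0.2, 0, 0, 0, 0, 0, 0]
  ]
}}

```text
time_s: 13.25
ee_pos: [0.6099, -0.3627, 0.0175]
eef_rot: [3.141, -0.0, 1.456]
force: [-6.4, 5.0, 13.3]
grip_width: 0.0267
grip_force: 40.0
```

Contact at the expected height. I'll release gently and then rise.

{"api": "move_arm", "payload": {
  "increments": [
    [0.3, 0, 0, -0.01, 0, 0, 0],
    [0.35, 0, 0, 0, 0, 0, 0],
    [0.45, 0, 0, 0, 0, 0, 0],
    [0.6, 0, 0, 0, 0, 0, 0],
    [0.6, 0, 0, 0, 0, 0, 0],
    [0.6, 0, 0, 0, 0, 0, 0],
    [0.6, 0, 0, 0, 0, 0, 0]
  ],
  "force": 10
}}

```text
time_s: 13.95
ee_pos: [0.6096, -0.3625, 0.0159]
eef_rot: [3.141, -0.001, 1.456]
force: [0.3, -0.1, 0.1]
grip_width: 0.0561
grip_force: 0.0
```

{"api": "move_arm", "payload": {
  "increments": [
    [0.6, 0, 0, -0.1, 0, 0, 0],
    [0.6, 0, 0, -0.2, 0, 0, 0],
    [0.6, 0, 0, -0.3, 0, 0, 0],
    [0.6, 0, 0, -0.4, 0, 0, 0],
    [0.6, 0, 0, -0.5, 0, 0, 0],
    [0.6, 0, 0, -0.5, 0, 0, 0],
    [0.6, 0, 0, -0.5, 0, 0, 0],
    [0.6, 0, -0.5, -0.5, 0, 0, 0],
    [0.6, 0, -0.8, -0.2, 0, 0, 0],
    [0.6, 0, -0.8, 0, 0, 0, 0],
    [0.6, 0, -0.8, 0, 0, 0, 0],
    [0.6, 0, -0.5, 0, 0, 0, 0],
    [0.6, 0, 0, 0, 0, 0, 0],
    [0.6, 0, 0, 0, 0, 0, 0]
  ]
}}

```text
time_s: 15.35
ee_pos: [0.441, -0.3436, 0.1776]
eef_rot: [3.139, 0.001, 1.456]
force: [0.2, -0.2, 0.3]
grip_width: 0.0561
grip_force: 0.0
```

Run:
```python
from station import ctrl
import cv2,numpy as np
a=ctrl.camera("top")["color"]; s=ctrl.camera("side")["color"]
cv2.imwrite("pics/end.png",np.hstack([cv2.resize(a[110:310,200:500],None,fx=1.3,fy=1.3),cv2.resize(s[150:350,230:430],None,fx=1.3,fy=1.3)])); o=ctrl.get_obs(); print(o["ee_pos"],o["force"],o["time_s"])
```

```text
[ 0.44150382 -0.34336617  0.17666873] [ 0.2175414   0.06825287 -0.73283085] 15.45
```

View pics/end.png

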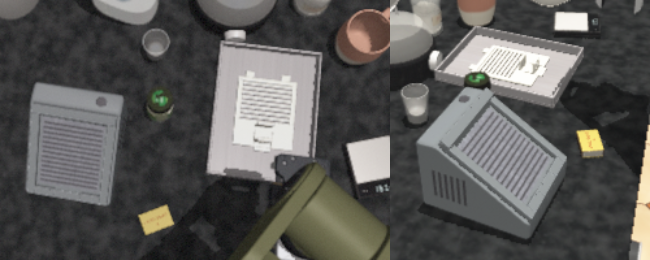

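The cover lies flat and face up in the middle of the tray at (265,112). The matchbox, jar and glass are undisturbed and the robot is clear.

```bash
python3 -c "
from station import ctrl
print(ctrl.hand_in())"
```

```text
the job is handed in; nothing more can be done
None
```

The cover was unlatched, swung up, drawn out of the frame and laid face up and flat on the tray floor; it is released, the last picture shows the matchbox, jar and glass where they were, and the job is handed in at about 15.5 s (no verdict was returned).

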